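# Press the rocker levers of a marble dispenser

### The arm

A 6-joint arm with a two-finger parallel gripper is mounted at the origin on the work surface. World frame = base frame: x ahead of the robot, y to its left, z up, the work surface at z = 0. Lengths are in m, angles in degrees, forces in N, time in s.
With the tool pointing down it reaches from about 0.25 to 0.725 m from the base axis. Payload 9.7 kg.
Tool frame: the origin (TCP) lies midway between the tips of the shut fingers; the grasp point (between the pads) lies 19 mm behind it; z points along the fingers, y is the line along which they close (so a half turn about z gives the same grasp; the last joint's range is limited). The gripper opens to 85 mm and grips with 20 to 120 N. Pads are 22 mm wide; open, the fingers measure 114 mm over their backs; the gripper's body (76 mm by 85 mm) begins 54 mm behind the grasp point. The pads swing forward as they close: fully open they stand 13 mm farther back than shut.
Start: joints at [69.213, 4.979, 10.078, 95.1, 0, 90], TCP at [0.195, 0.514, 0.231] pointing down, gripper open.
Joint ranges: [-179.16, 179.16], [-48.56, 103.87], [-65.8, 70.77], [-126.05, 130.52], [-82.76, 87.17], [-180, 180]. Speed limits (degrees/s): [127.2, 127.2, 147.25, 180, 180, 180].

### API

Orientations are given as [roll, pitch, yaw] about the fixed x, y, z axes, in that order (R = Rz(yaw) Ry(pitch) Rx(roll)).
In Python, from workcell import bot gives the robot as it stands.
- The arm moves only by the shell command python3 -m crank 'ROWS' [FORCE]. ROWS is JSON, a list of rows, each an object with "gripper": the finger opening in mm, from 0 to 85.4; "travel": the shift along the tool's x, y, z in mm, a list of three; "twist": the turn, a rotation vector about the tool's x, y, z in rad, a list of three. In form: [{"gripper": gripper, "travel": [tx, ty, tz], "twist": [rx, ry, rz]}, ...]. A call has 1 to 12 rows; each row shifts and turns the commanded pose from where the row before left it, along the tool's axes as they then stand; what a row does not reach is not made up. A row lasts 1/8 s, in which the tool goes at most 62.5 mm and 10.7 degrees, less where a joint would pass 70% of its speed; a pose out of reach is approached as far as the arm can. A call is refused whole if a number of a shift passes 62.5 or a number of a turn 0.188, either way. A call with a gripper value outside its range is refused whole. The fingers move at their own pace and stop on an object; FORCE is the grip in N (left out, the last holds). Time passes only in rows, so rows that do not move let the fingers close. It gives the time, the measured TCP pose, the force, the opening and the grip force at its end, in the units of the state.
- bot.get_obs(): the state, without advancing time (a new reading comes with each control period).
- bot.camera(name): name is "side" or "top" or "wrist"; returns the picture (384x512x3 uint8, red, green, blue); there is no depth.
- bot.calibration(name): a dict with "vfov" (degrees; the focal length in pixels is half the picture's height over the tangent of half this angle, whatever the lens; pixels are square), "cx", "cy" (the principal point, pixels), "k1" (the pictures are not rectified: a ray, as slopes to the right and down, at radius r is drawn at 1 + k1 r^2 times it, then the intrinsics apply), "camera_from_world" (4x4, takes a point from world to camera coordinates). Camera axes: x right, y down, z forward; pixel columns grow to the right and rows downward; lengths in m; the calibration is good to about 2 mm. A picture is of the moment at which its call begins: read the wrist's pose just before it. calibration takes no time and is no camera call; for the wrist camera it gives the pose at the moment of the call.
- bot.job_done(): hands the job in; it is judged then, once.
The state is a dict: "time": time; "q": joint angles; "qd": joint speeds; "joint_efforts": joint torques, N m; "ee_pos": TCP position; "tcp_rot": TCP orientation; "wrist_force": force on the tool from outside, world axes, zero at the start; "torque": the same for the moment, N m; "opening": finger opening in m; "grasp_force": force on a finger pad.
Only numpy, scipy, OpenCV 4.12 (cv2) and the standard library are available. Lean on these libraries where they do the work, as an engineer would, in place of code of your own. Each camera call takes 0.05 s, during which the arm holds its last target. There are 200 camera calls.

### The job

Deal the two marbles from the dispenser on the dining table: press down the lever pad beside the lane that holds the larger marble, so that its gate lifts and the marble rolls to the low end of its lane. Once it is there, do the same with the other lever for the smaller marble, and finish with both levers let go and both gates shut. Work only the lever pads: do not touch the marbles or the gates, and leave the card box, the mug and the pawn where they are.

Things in the scene. Friction and masses are not known exactly. Their poses are not given: they have to be found in the camera images.
- dispenser: fixed black dispenser: two open sloping lanes, 235 mm long, 92 mm wide together. Origin on the table under its middle; x runs down the lanes, y to the left lane (lane middles y = +22, -22 mm), z up. Lane floor 45 mm high at x = 0, falling 0.15 rad to +x; walls 34 mm above it. Gates at x = -8 mm in a frame 146 mm high; the marbles wait on their -x side, either in either lane. Low end wall at x = +112 mm
- large_marble: white ceramic marble, 30 mm across; origin at its centre. It starts about x = -26 mm in the dispenser's frame and at the low end lies at about x = +99 mm; once its gate is up it rolls there in about a second
- small_marble: white ceramic marble, 20 mm across; origin at its centre. It starts about x = -21 mm in the dispenser's frame and at the low end lies at about x = +103 mm; once its gate is up it rolls there in about a second
- pad_left (a point): middle of the top of the 40 x 40 x 10 mm grey pad at the outer end of the left rocking lever; moves with it. At rest it is 170 mm to the side (+y) of the dispenser's middle, 136 mm above the table, sloping up outwards by 0.25 rad; fully pressed it is about 40 mm lower, sloping down by 0.25 rad. Nothing is under it
- pad_right (a point): middle of the top of the 40 x 40 x 10 mm grey pad at the outer end of the right rocking lever; moves with it. At rest it is 170 mm to the side (-y) of the dispenser's middle, 136 mm above the table, sloping up outwards by 0.25 rad; fully pressed it is about 40 mm lower, sloping down by 0.25 rad. Nothing is under it
- lever_left (a joint): left (+y) lever, rad: 0 at rest, gate shut; 0.5 fully pressed (stop). Pivot along the dispenser's x, 92 mm to the side, 110 mm up; pad 80 mm outside it. A spring returns it when let go: 2 N on the pad starts it, 5 to 6 N holds it down. The gate rises 7 mm per 0.1 rad: the small marble passes above about 0.25 rad, the large above 0.4, so press it nearly all the way
- lever_right (a joint): right (-y) lever, rad: 0 at rest, gate shut; 0.5 fully pressed (stop). Pivot along the dispenser's x, 92 mm to the side, 110 mm up; pad 80 mm outside it. A spring returns it when let go: 2 N on the pad starts it, 5 to 6 N holds it down. The gate rises 7 mm per 0.1 rad: the small marble passes above about 0.25 rad, the large above 0.4, so press it nearly all the way
- gate_left: grey plate, 33 mm wide, 5 mm thick, 58 mm high, across the left lane, carried by the inner end of the lever on that side. Origin: middle of its lower edge, 48 mm above the table when shut; it rises straight up 36 mm when that lever is fully pressed
- gate_right: grey plate, 33 mm wide, 5 mm thick, 58 mm high, across the right lane, carried by the inner end of the lever on that side. Origin: middle of its lower edge, 48 mm above the table when shut; it rises straight up 36 mm when that lever is fully pressed
- card_box: green box of playing cards, 64 x 90 x 26 mm high, lying near the left lever towards the low end; origin under its middle. Leave alone
- mug: blue mug, 76 mm across and 85 mm high, near the right lever towards the high end; origin under its middle. Leave alone
- pawn: wooden game pawn, 28 mm across and 54 mm high, standing near the right lever towards the low end; origin under its middle. Leave alone

How it is judged (in metres and radians):
On the way, in this order (a step that is already met when the one before it is completed fails the run):
1. the large marble reaches the low end of its lane while the small one still waits behind its gate (x of large_marble in the frame of dispenser above 0.08 m and x of small_marble in the frame of dispenser below -0.008 m), for 0.2 s.
2. the small marble reaches the low end of its lane (x of each of large_marble, small_marble in the frame of dispenser above 0.08 m), for 0.2 s.
At the end, for the whole second after the job is handed in: both marbles lie in the low ends of their lanes (centres more than 80 mm down the lane from the dispenser's middle, below 60 mm height, slower than 0.08 m/s) and both levers are back up (below 0.06 rad), so both gates are shut (all of step 2 and height (world z) of each of large_marble, small_marble below 0.06 m and horizontal distance between each of large_marble, small_marble and dispenser below 0.13 m and linear speed of each of large_marble, small_marble below 0.08 m/s and value of joint each of lever_left, lever_right below 0.06 rad); the robot touches nothing.
It fails at once if the robot touches a marble (contact force between any of the fingers, the arm and large_marble above 0.3 N or contact force between any of the fingers, the arm and small_marble above 0.3 N).
It fails at once if a marble is lifted out of its lane (height (world z) of any of large_marble, small_marble above 0.1 m).
It fails at once if the robot touches a gate instead of working it by the lever (contact force between any of the fingers, the arm and gate_left above 0.5 N or contact force between any of the fingers, the arm and gate_right above 0.5 N).
It fails at once if the card box, the mug or the pawn is shifted by more than 20 mm or tipped (distance of any of card_box, mug, pawn from where it was at the start of the episode above 0.02 m or angle between any of card_box, mug, pawn's own z axis and vertical above 0.4 rad).
It also fails if it takes over 43 s, if anything falls off the work surface, if the arm or the gripper's body presses on something with over 40 N, if the wrist force passes 120 N, or if a joint passes its speed limit or range.

## Working session

There is one attempt and no reset: what is moved stays moved. The work goes in short steps, Python scripts to look and compute and a shell command to move; the robot and the scene stay as the last step left them, time stands still between calls to the robot, and variables do not carry over. Pictures are saved under pics/ and viewed, at most 10 in all, crops included, and the job is handed in when it is done.

```bash
mkdir -p pics; cat > h.py <<'E'
import numpy as np, cv2
from workcell import bot
def snap(n,f):
    c=bot.calibration(n); im=bot.camera(n); cv2.imwrite(f'pics/{f}.png',im[:,:,::-1]); return im,c
def K(c):
    f=192/np.tan(np.radians(c['vfov'])/2); return f
def ray(c,u,v):
    f=K(c); d=np.array([(u-c['cx'])/f,(v-c['cy'])/f]); s=d.copy()
    for _ in range(20): s=d/(1+c['k1']*(s@s))
    T=np.array(c['camera_from_world']); R=T[:3,:3]
    return -R.T@T[:3,3], R.T@np.array([s[0],s[1],1])
def onz(c,u,v,z):
    o,d=ray(c,u,v); return o+d*(z-o[2])/d[2]
def proj(c,p):
    T=np.array(c['camera_from_world']); q=T[:3,:3]@np.array(p)+T[:3,3]; s=q[:2]/q[2]; s=s*(1+c['k1']*(s@s))
    return s*K(c)+[c['cx'],c['cy']]
E
python3 - <<'E'
from h import *
a,c=snap('top','top0'); b,d=snap('side','side0')
cv2.imwrite('pics/both0.png',cv2.resize(np.hstack([a,b]),(800,300),interpolation=cv2.INTER_AREA)[:,:,::-1])
for x in(c,d): print(x['vfov'],ray(x,256,192))
o=bot.get_obs(); print(o['time'],o['ee_pos'],o['tcp_rot'],o['wrist_force'])
E
```

```text
47.34709510250696 (array([0.41899023, 0.04367029, 0.94587759]), array([ 0.13079207, -0.02759843, -0.9911336 ]))
44.18889299439135 (array([ 0.03293793, -0.47817174,  0.57979513]), array([ 0.61480682,  0.59800217, -0.51450115]))
0.1 [0.19512517 0.51400069 0.23064163] [-1.79930399e+02  1.64149996e-04  1.59213521e+02] [-0.43654179 -0.86678552 -0.24453955]
```

View pics/top0.png

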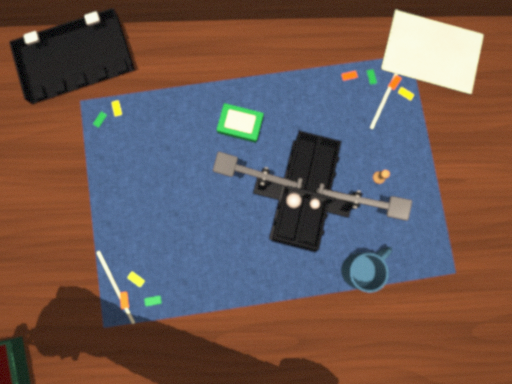

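View pics/side0.png

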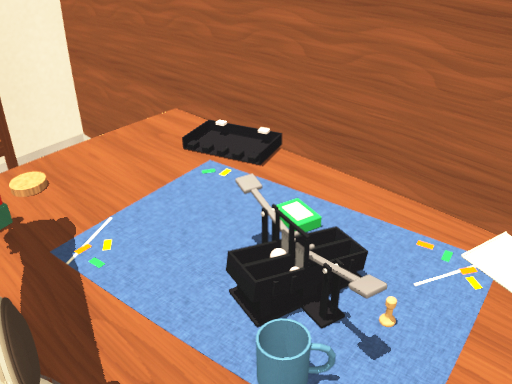

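The top view shows the large marble at (294,200) in the left lane and the small one at (315,204) in the right lane. The left pad is at about (226,164) and the right pad at about (399,208). The low end is at the top of the picture, with the card box at (240,122), the pawn at (381,177) and the mug at (368,270). The side view agrees.

```bash
python3 - <<'E'
from h import *
im=cv2.imread('pics/top0.png'); c=bot.calibration('top'); si=cv2.imread('pics/side0.png'); d=bot.calibration('side')
def pad(im,x,y,w=22):
    s=im[y-w:y+w,x-w:x+w].astype(int)
    m=((s.max(2)-s.min(2)<45)&(s.mean(2)>95)&(s[...,0]<=s[...,2]+5)).astype(np.uint8)
    m=cv2.morphologyEx(m,cv2.MORPH_OPEN,np.ones((11,11)))
    k,l,st,ce=cv2.connectedComponentsWithStats(m); i=1+np.argmax(st[1:,4]); return ce[i]+[x-w,y-w],st[i]
P={}
for n,(x,y) in dict(L=(226,164),R=(399,208)).items():
    q,s=pad(im,x,y); P[n]=onz(c,*q,.136); print(n,q,s,P[n].round(4),'side proj',proj(d,P[n]).round(1))
D=P['L']-P['R']; o=(P['L']+P['R'])/2; print('sep',np.linalg.norm(D),'mid',o,'yaw',np.degrees(np.arctan2(-D[0],D[1])))
y=np.arctan2(-D[0],D[1]); ex=np.array([np.cos(y),np.sin(y)])
for n,p,z in(('big',(294,200),.063),('small',(315,204),.058),('card',(240,122),.026),('pawn',(381,177),.03),('mug',(368,270),.085)):
    w=onz(c,*p,z)[:2]; r=w-o[:2]; print(n,w.round(3),(r@ex).round(3),(r@[-ex[1],ex[0]]).round(3))
E
```

```text
L [225.00526316 163.72631579] [ 11  12  21  20 380] [0.581  0.0778 0.136 ] side proj [247.2 181.1]
R [398.46472019 207.69586375] [ 11  12  22  20 411] [ 0.4892 -0.2445  0.136 ] side proj [365.4 282.2]
sep 0.33518240346532957 mid [ 0.53510455 -0.08335843  0.136     ] yaw -15.90887893997221
big [ 0.517 -0.058] -0.024 0.02
small [ 0.508 -0.101] -0.021 -0.024
card [0.694 0.048] 0.117 0.17
pawn [ 0.565 -0.249] 0.074 -0.151
mug [ 0.373 -0.194] -0.125 -0.151
```

```bash
python3 -m crank '[{"gripper":0,"travel":[-47,-24.4,0],"twist":[0,0,0]},{"gripper":0,"travel":[-47,-24.4,0],"twist":[0,0,0]},{"gripper":0,"travel":[-47,-24.4,0],"twist":[0,0,0]},{"gripper":0,"travel":[-47,-24.4,0],"twist":[0,0,0]},{"gripper":0,"travel":[-47,-24.4,0],"twist":[0,0,0]},{"gripper":0,"travel":[-47,-24.4,0],"twist":[0,0,0]},{"gripper":0,"travel":[-47,-24.4,0],"twist":[0,0,0]},{"gripper":0,"travel":[-47,-24.4,0],"twist":[0,0,0]},{"gripper":0,"travel":[-47,-24.4,0],"twist":[0,0,0]},{"gripper":0,"travel":[-47,-24.4,0],"twist":[0,0,0]},{"gripper":0,"travel":[-46,-24,0],"twist":[0,0,0]},{"gripper":0,"travel":[0,0,0],"twist":[0,0,0]}]' 20
cat >> h.py <<'E'
def go(t):
    from scipy.spatial.transform import Rotation as Ro
    o=bot.get_obs(); R=Ro.from_euler('xyz',o['tcp_rot'],degrees=True).as_matrix()
    print(o['time'],np.round(o['ee_pos'],4),np.round(o['tcp_rot'],1),'F',np.round(o['wrist_force'],2),'tool mm',(R.T@(np.array(t)-o['ee_pos'])*1e3).round(1))
E
python3 -c "
from h import *
go([.582,.080,.15])"
```

```text
time: 1.6
ee_pos: [0.5839, 0.0779, 0.2297]
tcp_rot: [-179.9, -0.1, 159.0]
wrist_force: [-0.5, 0.8, -0.2]
opening: -0.0
grasp_force: 0.0
1.6 [0.5839 0.0779 0.2297] [-1.799e+02 -1.000e-01  1.590e+02] F [-0.45  0.84 -0.18] tool mm [ 2.4  1.4 79.7]
```

```bash
python3 -m crank '[{"gripper":0,"travel":[2.4,1.4,26],"twist":[0,0,0]},{"gripper":0,"travel":[0,0,26],"twist":[0,0,0]},{"gripper":0,"travel":[0,0,20],"twist":[0,0,0]},{"gripper":0,"travel":[0,0,8],"twist":[0,0,0]},{"gripper":0,"travel":[0,0,8],"twist":[0,0,0]},{"gripper":0,"travel":[0,0,8],"twist":[0,0,0]},{"gripper":0,"travel":[0,0,8],"twist":[0,0,0]},{"gripper":0,"travel":[0,0,8],"twist":[0,0,0]},{"gripper":0,"travel":[0,0,0],"twist":[0,0,0]}]'
python3 -c "
from h import *
go([.582,.080,.096])
a,_=snap('top','t1');b,_=snap('side','s1')
cv2.imwrite('pics/b1.png',np.hstack([a[80:280,150:450],b[130:330,180:480]])[:,:,::-1])"
```

```text
time: 2.72
ee_pos: [0.5808, 0.0827, 0.1189]
tcp_rot: [180.0, -0.0, 159.2]
wrist_force: [0.8, 1.7, 2.7]
opening: -0.0001
grasp_force: 1.5
2.725 [0.5808 0.0827 0.1189] [180.   -0.  159.2] F [0.79 1.67 2.73] tool mm [-2.1 -2.1 22.9]
```

View pics/b1.png

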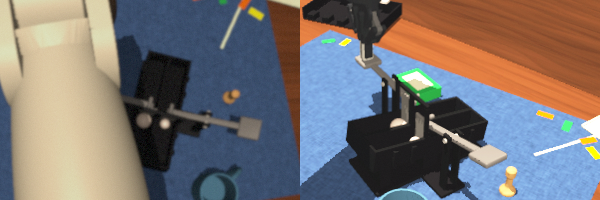

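The side view shows the fingertips on the left pad at crop (367,62), with the left gate part raised. Both marbles are still in place, so I'll press on.

```bash
python3 -m crank '[{"gripper":0,"travel":[-1,-1,7],"twist":[0,0,0]},{"gripper":0,"travel":[-1,-1,7],"twist":[0,0,0]},{"gripper":0,"travel":[0,0,7],"twist":[0,0,0]},{"gripper":0,"travel":[0,0,0],"twist":[0,0,0]},{"gripper":0,"travel":[0,0,0],"twist":[0,0,0]},{"gripper":0,"travel":[0,0,0],"twist":[0,0,0]},{"gripper":0,"travel":[0,0,0],"twist":[0,0,0]},{"gripper":0,"travel":[0,0,0],"twist":[0,0,0]},{"gripper":0,"travel":[0,0,0],"twist":[0,0,0]},{"gripper":0,"travel":[0,0,0],"twist":[0,0,0]},{"gripper":0,"travel":[0,0,0],"twist":[0,0,0]}]'
python3 -c "
from h import *
go([.582,.080,.096])
a,_=snap('top','t2');b,_=snap('side','s2')
cv2.imwrite('pics/b2.png',np.hstack([a[80:280,150:450],b[130:330,180:480]])[:,:,::-1])"
```

```text
time: 4.2
ee_pos: [0.5818, 0.0798, 0.098]
tcp_rot: [-180.0, -0.0, 159.2]
wrist_force: [-0.4, 0.8, 5.4]
opening: 0.0003
grasp_force: 2.7
4.2 [0.5818 0.0798 0.098 ] [-180.    -0.   159.2] F [-0.38  0.78  5.4 ] tool mm [-0.1  0.3  2. ]
```

View pics/b2.png

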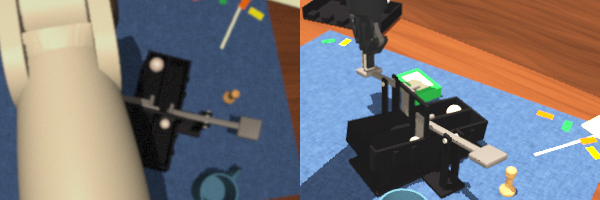

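The large marble is at the low end, crop (157,65), and the small one still waits at (165,124). Next I lift off and cross to the right pad.

```bash
python3 -m crank '[{"gripper":0,"travel":[0,0,-20],"twist":[0,0,0]},{"gripper":0,"travel":[0,0,-33],"twist":[0,0,0]},{"gripper":0,"travel":[0,0,-35],"twist":[0,0,0]},{"gripper":0,"travel":[0,0,-35],"twist":[0,0,0]},{"gripper":0,"travel":[-3.6,-48,0],"twist":[0,0,0]},{"gripper":0,"travel":[-3.6,-48,0],"twist":[0,0,0]},{"gripper":0,"travel":[-3.6,-48,0],"twist":[0,0,0]},{"gripper":0,"travel":[-3.6,-48,0],"twist":[0,0,0]},{"gripper":0,"travel":[-3.6,-48,0],"twist":[0,0,0]},{"gripper":0,"travel":[-3.6,-48,0],"twist":[0,0,0]},{"gripper":0,"travel":[-3.6,-48,0],"twist":[0,0,0]},{"gripper":0,"travel":[0,0,0],"twist":[0,0,0]}]'
python3 -c "
from h import *
go([.4885,-.247,.15])"
```

```text
time: 5.8
ee_pos: [0.4847, -0.2459, 0.22]
tcp_rot: [-179.9, -0.1, 159.0]
wrist_force: [0.8, 0.4, 0.4]
opening: 0.0001
grasp_force: 0.0
5.8 [ 0.4847 -0.2459  0.22  ] [-1.799e+02 -1.000e-01  1.590e+02] F [0.75 0.41 0.41] tool mm [-4.   0.4 70. ]
```

```bash
python3 -m crank '[{"gripper":0,"travel":[-4,0,26],"twist":[0,0,0]},{"gripper":0,"travel":[0,0,26],"twist":[0,0,0]},{"gripper":0,"travel":[0,0,12],"twist":[0,0,0]},{"gripper":0,"travel":[0,0,8],"twist":[0,0,0]},{"gripper":0,"travel":[0,0,8],"twist":[0,0,0]},{"gripper":0,"travel":[0,0,8],"twist":[0,0,0]},{"gripper":0,"travel":[0,0,8],"twist":[0,0,0]},{"gripper":0,"travel":[0,0,0],"twist":[0,0,0]}]'
python3 -c "
from h import *
go([.4885,-.247,.098])"
```

```text
time: 6.8
ee_pos: [0.49, -0.2445, 0.1251]
tcp_rot: [-180.0, 0.0, 159.2]
wrist_force: [0.2, -0.3, 2.5]
opening: 0.0001
grasp_force: 1.3
6.8 [ 0.49   -0.2445  0.1251] [-180.     0.   159.2] F [ 0.24 -0.25  2.51] tool mm [ 0.5 -2.9 27.1]
```

```bash
python3 -m crank '[{"gripper":0,"travel":[0,-1,7],"twist":[0,0,0]},{"gripper":0,"travel":[0,-1,7],"twist":[0,0,0]},{"gripper":0,"travel":[0,0,7],"twist":[0,0,0]},{"gripper":0,"travel":[0,0,6],"twist":[0,0,0]},{"gripper":0,"travel":[0,0,0],"twist":[0,0,0]},{"gripper":0,"travel":[0,0,0],"twist":[0,0,0]},{"gripper":0,"travel":[0,0,0],"twist":[0,0,0]},{"gripper":0,"travel":[0,0,0],"twist":[0,0,0]},{"gripper":0,"travel":[0,0,0],"twist":[0,0,0]},{"gripper":0,"travel":[0,0,0],"twist":[0,0,0]},{"gripper":0,"travel":[0,0,0],"twist":[0,0,0]},{"gripper":0,"travel":[0,0,0],"twist":[0,0,0]}]'
python3 -c "
from h import *
go([.4885,-.247,.098])
a,_=snap('top','t3');b,_=snap('side','s3')
cv2.imwrite('pics/b3.png',np.hstack([a[80:280,150:450],b[130:330,180:480]])[:,:,::-1])"
```

```text
time: 8.3
ee_pos: [0.4895, -0.2461, 0.0983]
tcp_rot: [180.0, 0.0, 159.2]
wrist_force: [0.8, 2.5, 7.1]
opening: -0.0003
grasp_force: 2.7
8.3 [ 0.4895 -0.2461  0.0983] [180.    0.  159.2] F [0.77 2.51 7.06] tool mm [ 0.6 -1.2  0.3]
```

View pics/b3.png

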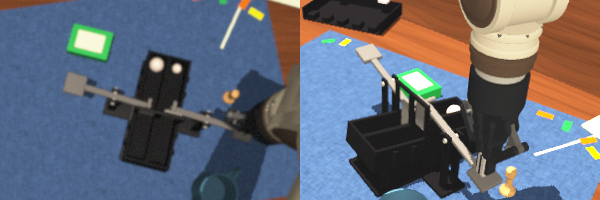

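Both marbles now lie at the low end, crop (157,65) and (177,69), and the left lever is back up. I'll release the right lever and back off.

```bash
python3 -m crank '[{"gripper":0,"travel":[0,0,-20],"twist":[0,0,0]},{"gripper":0,"travel":[0,0,-33],"twist":[0,0,0]},{"gripper":0,"travel":[0,0,-35],"twist":[0,0,0]},{"gripper":0,"travel":[0,0,-35],"twist":[0,0,0]},{"gripper":0,"travel":[0,-35,-20],"twist":[0,0,0]},{"gripper":0,"travel":[0,-35,0],"twist":[0,0,0]},{"gripper":0,"travel":[0,-35,0],"twist":[0,0,0]},{"gripper":0,"travel":[0,0,0],"twist":[0,0,0]},{"gripper":0,"travel":[0,0,0],"twist":[0,0,0]},{"gripper":0,"travel":[0,0,0],"twist":[0,0,0]},{"gripper":0,"travel":[0,0,0],"twist":[0,0,0]}]'
python3 -c "
from h import *
go([.4885,-.247,.098])
a,_=snap('top','t4');b,_=snap('side','s4')
cv2.imwrite('pics/b4.png',np.hstack([a[80:280,150:450],b[130:330,180:480]])[:,:,::-1])"
```

```text
time: 9.78
ee_pos: [0.4523, -0.3438, 0.2413]
tcp_rot: [180.0, 0.0, 159.3]
wrist_force: [0.2, 0.4, 0.9]
opening: 0.0
grasp_force: 0.0
9.775 [ 0.4523 -0.3438  0.2413] [180.    0.  159.3] F [0.15 0.38 0.87] tool mm [  0.4 103.3 143.3]
```

View pics/b4.png

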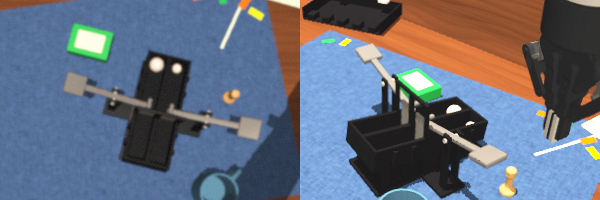

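Both levers are up, both gates are shut, both marbles are at the low end, and the arm is clear of everything.

```bash
python3 -c "
from workcell import bot
print(bot.job_done())"
```

```text
the job is handed in; nothing more can be done
None
```

I handed the job in at about 10 s on the robot's clock: the large marble was dealt first, then the small one, and the last pictures show both at the low end, both levers up and the gates shut, with the card box, mug and pawn apparently undisturbed; no verdict came back.

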